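# Clamp a circuit board in the rework fixture

### The arm

A 6-joint arm with a two-finger parallel gripper is mounted at the origin on a cart in front of the work surface, level with it; the furniture and walls round the work are solid. World frame = base frame: x ahead of the robot, y to its left, z up, the work surface at z = 0. Lengths are in m, angles in rad, forces in N, time in s.
With the tool pointing down it reaches from about 0.3 to 0.875 m from the base axis. Payload 6.4 kg.
Tool frame: the origin (TCP) lies at the very end of the fingers, on their centre line; the grasp point (between the pads) lies grasp_offset behind it (grasp_offset is the distance from the TCP to the grasp point, in m); z points along the fingers, y is the line along which they close (so a half turn about z gives the same grasp; the last joint's range is limited). The gripper opens to 88 mm and grips with 3 to 60 N. Pads are 18 mm wide; open, the fingers measure 123 mm over their backs; the gripper's body (75 mm by 187 mm) begins 45 mm behind the grasp point.
Start: joints at [1.107, 0.181, 1.607, -0, 1.354, -0.206], TCP at [0.147, 0.556, 0.239] pointing down, gripper open.
Joint ranges: [-2.99, 2.99], [-0.89, 2.07], [0.3, 2.58], [-1.14, 4.28], [0, 2.63], [-3.12, 3.12]. Speed limits (rad/s): [2.57, 2.57, 3.01, 3.14, 3.14, 3.14].

### API

Orientations are given as a unit quaternion [x, y, z, w].
In Python, from station import * gives the robot as it stands. The module is installed in compiled form; this text tells all that it offers.
- The arm moves only by the tool carry_out, never from a script. Its argument "plan" is a list that holds one entry, the list of rows, each a list of 7 numbers: the shift along the tool's x, y, z in units of 30 mm (1.0 is 30 mm), then the turn, a rotation vector about the tool's x, y, z in degrees, then the opening, from 0 (shut) to 1 (fully open). In form: [[[dx, dy, dz, wx, wy, wz, jaw], ...]]. A call has exactly 8 rows; each row is the pose to reach, as a shift and turn from the pose commanded when the call began, along the tool's axes at that moment; what a row does not reach only later rows make up. A row lasts 1/10 s, in which the tool goes at most 50 mm and 8.59 degrees, less where a joint would pass 70% of its speed; a pose out of reach is approached as far as the arm can. A call with a gripper value outside its range is refused whole. The fingers move at their own pace and stop on an object; "squeeze" is the grip in N (left out, the last holds). Time passes only in rows, so rows that repeat a pose let the fingers close, or fill a call up. It gives the time, the measured TCP pose, the force, the opening and the grip force at its end, in the units of the state.
- sense(): the state, without advancing time (a new reading comes with each control period).
- snapshot(name): name is "scene" or "side" or "wrist"; returns a dict with "image" (400x640x3 uint8, red, green, blue), "camera_matrix" (3x3 intrinsics, pixels), "eye" and "rotation" of the camera in the world. Camera axes: x right, y down, z forward; pixel columns grow to the right and rows downward; lengths in m; the calibration is good to about 2 mm. A picture is of the moment at which its call begins. There is no depth.
- close_job(): hands the job in; it is judged then, once.
The state is a dict: "time_s": time; "joint_positions": joint angles; "joint_vel": joint speeds; "effort": joint torques, N m; "tool_pos": TCP position; "ee_rot": TCP orientation; "force": force on the tool from outside, world axes, zero at the start; "wrist_torque": the same for the moment, N m; "finger_gap": finger opening in m; "grasp_force": force on a finger pad.
Only numpy, scipy, OpenCV 4.12 (cv2) and the standard library are available. Lean on these libraries where they do the work, as an engineer would, in place of code of your own. Each camera call takes 0.05 s, during which the arm holds its last target. There are 200 camera calls.

### The job

Pick the small blue circuit board off its stand and lay it in the nest of the rework fixture without dropping it, flat between the stops and with its white header on the left side of the fixture. Then fold the blue clamping frame fully down over the board, and lock it by turning both red turnbutton latches all the way across the frame. Leave the green board and the other things on the bench where they are.

Things in the scene. Friction and masses are not known exactly. Their poses are not given: they have to be found in the camera images.
- fixture: Rework fixture, fixed: aluminium base plate 190 (x) x 200 (y) x 12 mm. Origin: centre of its underside, on the bench. Its +x points away from the robot (to the frame's hinge), +y to the robot's left; turned up to 0.25 rad. A black nest stands in its middle. Steel latch posts (radius 8 mm) at x -20, y +-75 mm.
- nest (a point): Centre of the nest, above the fixture's origin, 38 mm over the bench: the tops of two rails (36 mm wide in y, at x +-30 mm) that carry the board's short ends. Bevelled stops, to 44 mm: end faces at x +-37.5 mm, corner faces at y +-27 mm (only for 25 < |x| < 37 mm), so 2 to 2.5 mm play a side. In between, the board's long sides are open for fingers, 26 mm deep. Axes as the fixture's.
- blue_board: Small blue circuit board, loose, 30 g: bare board 50 (x) x 70 (y) x 2 mm, lying 3 to 5 mm above the origin (mid board); parts rise 11 mm more. Starts on a grey stand (left or right), origin 31 mm over the bench, x axis within 0.6 rad of world +y; long sides (grip there, mid length) overhang, free 26 mm below. In the nest: origin at 35 mm, x axis along fixture +y, y axis along fixture -x.
- board_header (a point): Top of the white header on the blue board (8 x 21 x 9 mm), 19 mm along the board's +x and 8.5 mm along its -y from its origin, 14 mm up.
- frame (a joint): Angle of the blue clamping frame, rad: 0 = fully down on the board (44 to 52 mm over the bench); starts open at 1.7 to 1.9, upright and leaning back; stop at 2.0. Friction hinge: stays where left, takes 1 to 3 N at the tab. Frame 8 mm thick, 100 mm wide. At angle a, a point at distance r from the hinge lies r*cos(a) to the fixture's -x and r*sin(a) above the hinge.
- frame_hinge (a point): Middle of the frame's hinge line, which runs along the fixture's y: 75 mm along the fixture's +x, 48 mm above the bench, at half the frame's thickness. Fixed. Axes as the fixture's.
- frame_tab (a point): Middle of the outer face (top when shut, far side when open) of the black tab at the middle of the frame's free edge, 141 mm from the hinge line; the tab is 26 mm long (out to 154 mm from the hinge), 44 mm wide, 8 mm thick.
- latch_left (a joint): Turn of the left (fixture +y) red turnbutton, rad: 0 = wing points to the fixture's front (-x), clear of the frame; grows turning inwards (counter-clockwise from above) to the stop at 1.57, pointing to -y over the frame. Starts at -0.6 to 0.3, stop -0.8; stays where left, 1.5 N at the stub. Wing 14 mm wide, 40 mm long, 54.5 to 61.5 mm over the bench; it blocks a frame not fully down.
- latch_right (a joint): The same for the right (fixture -y) turnbutton, mirrored: grows as the wing turns inwards (clockwise from above) to the stop at 1.57, pointing to +y over the frame. Starts at -0.6 to 0.3.
- latch_left_pivot (a point): On the left turnbutton's vertical pivot axis at the height of the wing's top (61.5 mm above the bench): fixture x -20, y +75 mm. Fixed. Axes as the fixture's.
- latch_right_pivot (a point): The same for the right turnbutton: fixture x -20, y -75 mm. Fixed.
- latch_left_stub (a point): Top centre of the upright round stub (12 mm diameter) on the left turnbutton's wing, 30 mm from the pivot axis; it stands from the wing's top (61.5 mm) to 80.5 mm above the bench. Push it sideways round the pivot, or pinch it.
- latch_right_stub (a point): The same for the right turnbutton.
- green_board: Larger green circuit board, 70 x 100 x 16 mm, loose on the other grey stand: leave alone.
- mouse: Black computer mouse, 109 x 62 x 35 mm, loose on the bench behind the right stand: leave alone.
- usb_part: Small white plug-in part, 18 x 55 x 11 mm, loose on the bench behind the left stand: leave alone.
There are look-alikes about, which are no part of the job. Of the things that look like the blue_board, the larger one is meant.

How it is judged:
On the way, in this order (a step that is already met when the one before it is completed fails the run):
1. the blue board lies flat in the nest, header to the left, and is let go (horizontal distance between blue_board and nest below 0.004 m and z of blue_board in the frame of fixture between 0.0325 and 0.0375 m and angle between blue_board's own z axis and vertical below 0.06 rad and angle between the x axis of blue_board and the y axis of fixture, either way round below 0.12 rad and y of board_header in the frame of fixture above 0.01 m and contact force between the fingers and blue_board below 0.05 N), for 0.2 s.
2. the frame is fully down over the board (horizontal distance between blue_board and nest below 0.004 m and z of blue_board in the frame of fixture between 0.0325 and 0.0375 m and angle between blue_board's own z axis and vertical below 0.06 rad and angle between the x axis of blue_board and the y axis of fixture, either way round below 0.12 rad and y of board_header in the frame of fixture above 0.01 m and value of joint frame below 0.05 rad), for 0.2 s.
3. both latches are turned across the frame (all of step 2 and value of joint each of latch_left, latch_right above 1.3 rad), for 0.2 s.
At the end, for the whole second after the job is handed in: Blue board at rest flat in the nest (within 4 mm of its centre, origin 32.5 to 37.5 mm above the bench, tilt under 0.06, square within 0.12 rad, header on the left by over 10 mm), frame under 0.05 rad, both latches over 1.3 rad, nothing held (all of step 3 and contact force between the fingers and blue_board below 0.05 N and linear speed of blue_board below 0.02 m/s); the robot touches nothing.
It fails at once if the blue board is dropped (moves at over 0.6 m/s while not held) (linear speed of blue_board above 0.6 m/s and contact force between the fingers and blue_board below 0.05 N).
It fails at once if the green board is moved by more than 20 mm (distance of green_board from where it was at the start of the episode above 0.02 m).
It fails at once if the mouse or the white part is moved by more than 30 mm (distance of any of mouse, usb_part from where it was at the start of the episode above 0.03 m).
It also fails if it takes over 69 s, if anything falls off the work surface, if the arm or the gripper's body presses on something with over 40 N, if the wrist force passes 120 N, or if a joint passes its speed limit or range.

## Working session

There is one attempt and no reset: what is moved stays moved. The work goes in short steps, Python scripts to look and compute and a tool call to move; the robot and the scene stay as the last step left them, time stands still between calls to the robot, and variables do not carry over. Pictures are saved under pics/ and viewed, at most 10 in all, crops included, and the job is handed in when it is done.

Besides the shell and the picture viewer there is one more tool, called after "Request:" by a JSON object that holds its "api" and its "payload", one argument or row to a line. carry_out: Moves the arm, as the interface text tells. Its arguments: {"type":"object","properties":{"plan":{"type":"array","items":{"type":"array","items":{"type":"array","items":{"type":"number"}}}},"squeeze":{"type":"number"}},"required":["plan"]}

```bash
mkdir -p pics
cat > h.py <<'E'
from station import *
import numpy as np, cv2
from scipy.spatial.transform import Rotation as R
def snap(n,f=None):
    s=snapshot(n)
    if f: cv2.imwrite('pics/'+f,s['image'][:,:,::-1])
    return s
def ray(s,u,v):
    K=np.array(s['camera_matrix']);d=np.array(s['rotation'])@np.linalg.solve(K,[u,v,1.]);return np.array(s['eye']),d
def at_z(s,u,v,z):
    e,d=ray(s,u,v);return e+d*(z-e[2])/d[2]
def proj(s,P):
    K=np.array(s['camera_matrix']);p=(np.atleast_2d(P)-np.array(s['eye']))@np.array(s['rotation'])@K.T
    return p[:,:2]/p[:,2:]
E
python3 - <<'E'
from h import *
a=sense();print(a)
for n in ('scene','side','wrist'):
    s=snap(n,n+'0.png');print(n,np.round(s['eye'],3),np.round(s['rotation'],3).tolist(),np.round(s['camera_matrix'],1).tolist())
E
```

```text
{'time_s': 0.0, 'joint_positions': array([ 1.10666107e+00,  1.81501389e-01,  1.60794172e+00, -9.30436464e-06,
        1.35380380e+00, -2.06287799e-01]), 'joint_vel': array([ 4.27973671e-05, -9.05755791e-04, -3.19527819e-04, -8.92754398e-04,
        1.28898214e-03, -1.36793285e-03]), 'effort': array([-1.12340618e-03, -4.33861148e+01, -3.41849113e+01,  7.01867673e-02,
        3.84134415e-02, -1.13699296e-04]), 'tool_pos': array([0.14637264, 0.5555346 , 0.23786447]), 'ee_rot': array([ 1.28565836e-01,  9.91700631e-01, -7.82582358e-04, -2.67809079e-04]), 'force': array([ 0.66838068,  0.45695076, -0.66799966]), 'wrist_torque': array([0.06116366, 0.02031808, 0.05515219]), 'grasp_force': 0.0, 'finger_gap': 0.08780174229541218}
scene [-0.264 -0.682  0.564] [0.765, -0.357, 0.217, -0.49] [[393.4, 0.0, 319.3], [0.0, 393.4, 202.0], [0.0, 0.0, 1.0]]
side [0.226 1.079 0.595] [-0.13, 0.834, -0.53, 0.089] [[513.8, 0.0, 311.2], [0.0, 513.8, 197.1], [0.0, 0.0, 1.0]]
wrist [0.07  0.576 0.384] [0.783, 0.603, 0.093, 0.123] [[328.2, 0.0, 322.4], [0.0, 328.2, 202.0], [0.0, 0.0, 1.0]]
```

View pics/scene0.png

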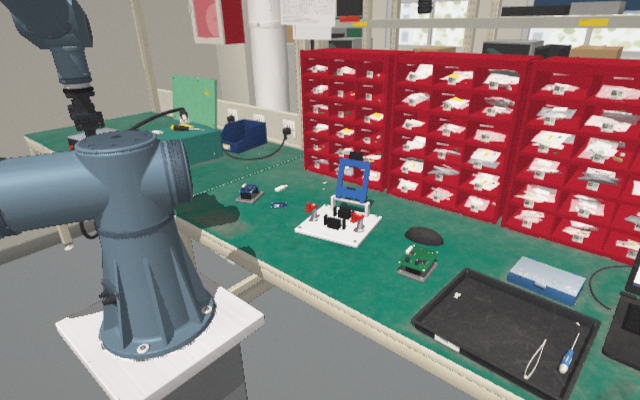

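View pics/wrist0.png

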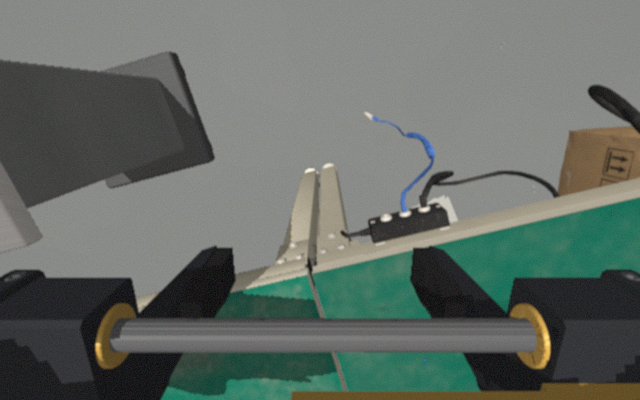

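The scene shows the fixture at (340,220), a blue board on a stand at (249,192), a smaller blue look-alike at (278,205), and the green board at (418,258). The wrist camera shows only the bench edge.

Run:
```python
from h import *
im=cv2.imread('pics/side0.png')
cv2.imwrite('pics/side0b.png',cv2.resize(im,(800,500),interpolation=cv2.INTER_CUBIC))
s=snap('scene')
for n,u,v,z in (('blue',249,192,.04),('small',278,205,.01),('fix',340,225,.02),('green',418,258,.04)): print(n,at_z(s,u,v,z).round(3))
```

```text
Traceback (most recent call last):
  File "h.py", line 11, in at_z
    e,d=ray(s,u,v);return e+d*(z-e[2])/d[2]
        ~~~^^^^^^^
  File "h.py", line 9, in ray
    K=np.array(s['camera_matrix']);d=np.array(s['rotation'])@np.linalg.solve(K,[u,v,1.]);return np.array(s['eye']),d
                                     ~~~~~~~~~~~~~~~~~~~~~~~^~~~~~~~~~~~~~~~~~~~~~~~~~~~
ValueError: matmul: Input operand 1 has a mismatch in its core dimension 0, with gufunc signature (n?,k),(k,m?)->(n?,m?) (size 3 is different from 4)
```

View pics/side0b.png

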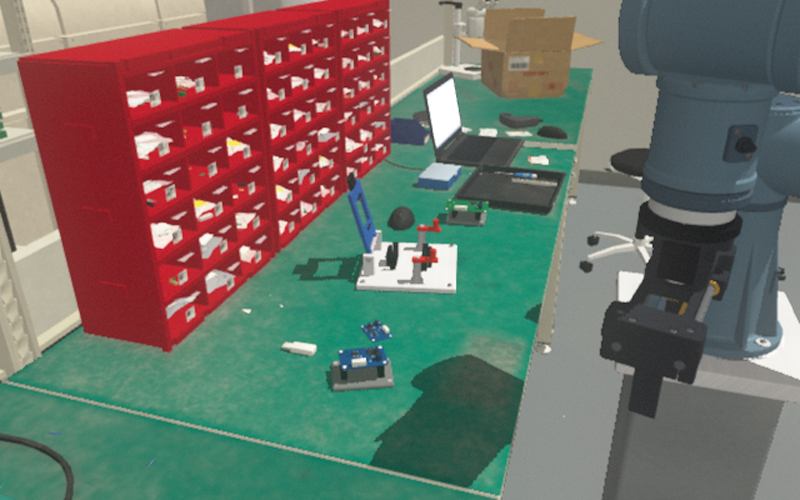

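The side view shows the blue board on its grey stand at enlarged (362,358). A smaller look-alike lies on the bench at (377,330) and the green board is at (467,208). The larger board, on the stand, is the one meant.

```bash
sed -i "s/np.array(s\['rotation'\])@np/R.from_quat(s['rotation']).as_matrix()@np/; s/@np.array(s\['rotation'\])@K/@R.from_quat(s['rotation']).as_matrix()@K/" h.py
cat >> h.py <<'E'
def rel(P,c='tool'):
    "shift from current tool pose in 30mm units"
    a=sense();return R.from_quat(a['ee_rot']).inv().apply(np.array(P)-a['tool_pos'])/.03
E
python3 - <<'E'
from h import *
s=snap('scene')
for n,u,v,z in (('blue',249,192,.04),('small',278,205,.01),('fix',340,225,.02),('green',418,258,.04)): print(n,at_z(s,u,v,z).round(3))
s=snap('side')
for n,u,v,z in (('blue',362,358,.04),('small',377,330,.01),('fix',408,268,.012),('green',467,208,.04),('hingeL',368,262,.048)): print(n,at_z(s,u*.8,v*.8,z).round(3))
w=snap('wrist');a=sense();T=R.from_quat(a['ee_rot'])
print('cam in tool',T.inv().apply(w['eye']-a['tool_pos']).round(4),(T.inv()*R.from_quat(w['rotation'])).as_matrix().round(3).tolist())
print(T.as_matrix().round(3))
im=cv2.imread('pics/side0.png')[225:325,240:350];cv2.imwrite('pics/c1.png',cv2.resize(im,None,fx=5,fy=5,interpolation=cv2.INTER_CUBIC))
E
```

```text
blue [0.49  0.289 0.04 ]
small [0.522 0.186 0.01 ]
fix [ 0.527 -0.067  0.02 ]
green [ 0.484 -0.336  0.04 ]
blue [0.516 0.337 0.04 ]
small [0.536 0.214 0.01 ]
fix [ 0.55  -0.018  0.012]
green [ 0.49 -0.3   0.04]
hingeL [0.61  0.048 0.048]
cam in tool [ 0.0792  0.     -0.146 ] [[-0.001, -0.952, -0.306], [1.0, -0.001, -0.002], [0.002, -0.306, 0.952]]
[[-0.967  0.255 -0.   ]
 [ 0.255  0.967 -0.   ]
 [ 0.    -0.    -1.   ]]
```

View pics/c1.png

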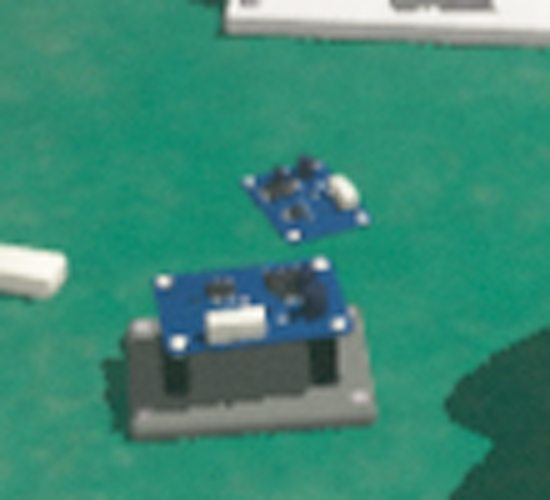

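The crop confirms it: the large blue board sits on the stand with its white header towards +y (crop 235,323). The small look-alike lies on the bench at (305,200). Moving to a hover between board and fixture.

Request:
{"api": "carry_out", "payload": {
  "plan": [
    [[-12.7, -8.2, -1.4, 0, 0, -14.8, 1], [-12.7, -8.2, -1.4, 0, 0, -14.8, 1], [-12.7, -8.2, -1.4, 0, 0, -14.8, 1], [-12.7, -8.2, -1.4, 0, 0, -14.8, 1], [-12.7, -8.2, -1.4, 0, 0, -14.8, 1], [-12.7, -8.2, -1.4, 0, 0, -14.8, 1], [-12.7, -8.2, -1.4, 0, 0, -14.8, 1], [-12.7, -8.2, -1.4, 0, 0, -14.8, 1]]
  ]
}}

```text
time_s: 1.15
tool_pos: [0.4139, 0.2626, 0.2758]
ee_rot: [-0.0, 1.0, 0.0, 0.0]
force: [0.9, 0.3, -0.7]
finger_gap: 0.0885
grasp_force: 0.0
```

Run:
```python
from h import *
a=sense();print(a['time_s'],a['tool_pos'],R.from_quat(a['ee_rot']).as_matrix().round(3).tolist())
```

```text
1.15 [0.41390508 0.26256966 0.27582394] [[-1.0, -0.001, 0.001], [-0.001, 1.0, 0.0], [-0.001, 0.0, -1.0]]
```

Run:
```python
from h import *
import pickle
s=snap('wrist','w1.png');pickle.dump(s,open('w1.pkl','wb'))
cv2.imwrite('pics/w1b.png',cv2.resize(cv2.imread('pics/w1.png'),(800,500),interpolation=cv2.INTER_CUBIC))
a=sense();print(a['tool_pos'],s['eye'])
```

```text
[0.419064   0.25750784 0.27661168] [0.33461821 0.2625125  0.4217815 ]
```

View pics/w1b.png

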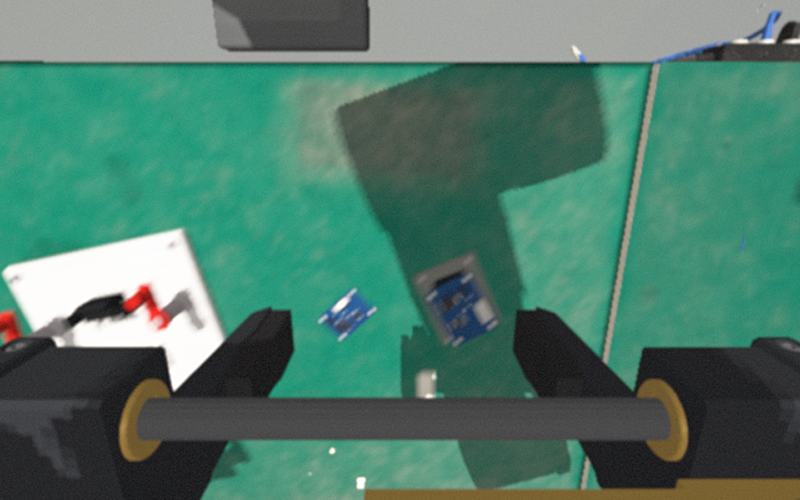

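The wrist view (800x500) shows the blue board on its stand, centre (462,308), with the header at (487,312). The small look-alike is at (347,314), the usb part at (425,383), and the fixture plate at left with corners (10,268) and (182,232).

Run:
```python
from h import *
import pickle
s=pickle.load(open('w1.pkl','rb'))
c=at_z(s,462*.8,308*.8,.037);h=at_z(s,487*.8,312*.8,.045);print(c,h)
f=[at_z(s,u*.8,v*.8,.012) for u,v in ((10,268),(182,232),(224,330))];print(f)
d=f[0]-f[1];print('fixture yaw',np.arctan2(d[0],-d[1]),np.linalg.norm(d))
# board long edges
p=[at_z(s,u*.8,v*.8,.036) for u,v in ((429,300),(457,345),(467,277),(497,326))];print(p)
for i,j in((0,1),(2,3)):
  d=p[j]-p[i];print(np.degrees(np.arctan2(d[1],d[0])),np.linalg.norm(d))
a=sense();print(a['tool_pos'],rel([c[0]-.0,c[1],.16]))
```

```text
[0.51840818 0.32279535 0.037     ] [0.51903305 0.34702628 0.045     ]
[array([ 0.48361366, -0.15585736,  0.012     ]), array([0.44409012, 0.03368217, 0.012     ]), array([0.55733963, 0.06190757, 0.012     ])]
fixture yaw 0.2055781212415836 0.19361647963032452
[array([0.50986984, 0.28870719, 0.036     ]), array([0.56215781, 0.31950986, 0.036     ]), array([0.48460179, 0.3264956 , 0.036     ]), array([0.53960439, 0.3605271 , 0.036     ])]
30.50219927469892 0.06068637538879079
31.746127574252082 0.06467942886850764
[0.419064   0.25750784 0.27661168] [-3.28340473  2.20210093  3.8962964 ]
```

Request:
{"api": "carry_out", "payload": {
  "plan": [
    [[-3.5, 2.2, 3.9, 0, 0, -31, 1], [-3.5, 2.2, 3.9, 0, 0, -31, 1], [-3.5, 2.2, 3.9, 0, 0, -31, 1], [-3.5, 2.2, 3.9, 0, 0, -31, 1], [-3.5, 2.2, 3.9, 0, 0, -31, 1], [-3.5, 2.2, 3.9, 0, 0, -31, 1], [-3.5, 2.2, 3.9, 0, 0, -31, 1], [-3.5, 2.2, 3.9, 0, 0, -31, 1]]
  ]
}}

```text
time_s: 2.0
tool_pos: [0.5179, 0.3304, 0.1602]
ee_rot: [-0.267, 0.964, 0.0, 0.001]
force: [0.3, 0.1, 0.5]
finger_gap: 0.0878
grasp_force: 0.0
```

Run:
```python
from h import *
import pickle
s=snap('wrist','w2.png');pickle.dump(s,open('w2.pkl','wb'))
a=sense();print(a['time_s'],a['tool_pos'],a['joint_positions'].round(2),R.from_quat(a['ee_rot']).as_matrix().round(3).tolist())
print(proj(s,[[0.524,0.324,.036]]))
im=cv2.imread('pics/w2.png')[100:300,190:450];cv2.imwrite('pics/w2b.png',cv2.resize(im,None,fx=3,fy=3,interpolation=cv2.INTER_CUBIC))
```

```text
2.05 [0.51798845 0.33043757 0.16007929] [ 0.37  0.34  1.57 -0.    1.22 -1.74] [[-0.857, -0.515, 0.002], [-0.515, 0.857, 0.001], [-0.003, -0.0, -1.0]]
[[312.91621919 195.6865177 ]]
```

View pics/w2b.png

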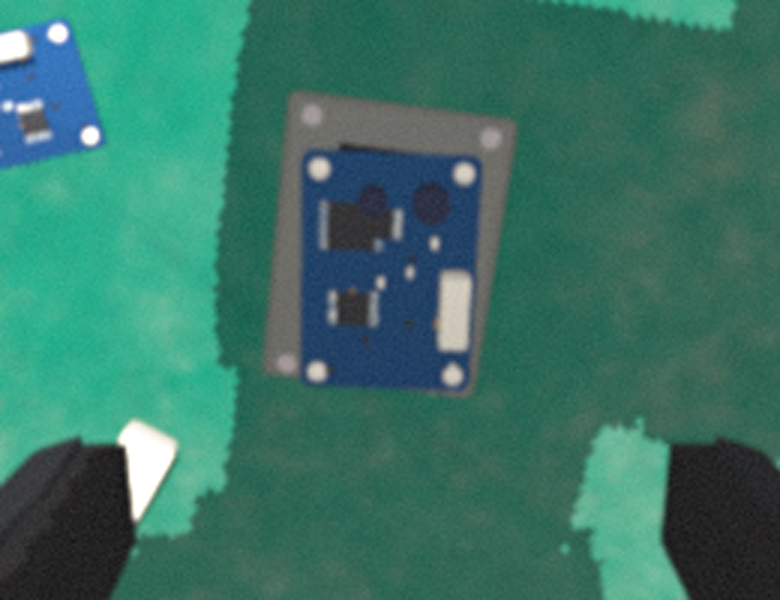

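The crop shows the blue board with corners TL(302,152), TR(482,160), BL(301,385), BR(467,388) and the header on the right at (455,310). The usb part is at (150,465), near the left finger.

Run:
```python
from h import *
import pickle
s=pickle.load(open('w2.pkl','rb'))
p=np.array([at_z(s,190+u/3,100+v/3,.036) for u,v in ((302,152),(482,160),(301,385),(467,388))])
c=p.mean(0);print(c)
for i,j in((0,2),(1,3)):
  d=p[j]-p[i];print('long',np.degrees(np.arctan2(d[1],d[0])),np.linalg.norm(d))
for i,j in((0,1),(2,3)):
  d=p[j]-p[i];print('short',np.degrees(np.arctan2(d[1],d[0])),np.linalg.norm(d))
print(rel([c[0],c[1],.023]))
T=R.from_quat(sense()['ee_rot'])
for u,v in((130,430),(175,445),(140,520)): print('usb in tool, from board centre',T.inv().apply(at_z(s,190+u/3,100+v/3,.008)-c).round(3))
h=at_z(s,190+455/3,100+310/3,.045);print('hdr',T.inv().apply(h-c))
```

```text
[0.51823237 0.32695545 0.036     ]
long 28.969321863404254 0.06899873094778676
long 28.674336232343595 0.06774856096420484
short 118.38250247943316 0.0494839267320665
short 119.83717920857161 0.04913816825945508
[ 0.06450745 -0.10172245  4.56920362]
usb in tool, from board centre [-0.061 -0.086  0.028]
usb in tool, from board centre [-0.067 -0.072  0.028]
usb in tool, from board centre [-0.095 -0.086  0.028]
hdr [-0.00743151  0.01877086 -0.00898906]
```

Request:
{"api": "carry_out", "payload": {
  "plan": [
    [[0.05, -0.1, 2.5, 0, 0, 2, 1], [0.05, -0.1, 3.5, 0, 0, 2, 1], [0.05, -0.1, 4.3, 0, 0, 2, 1], [0.05, -0.1, 4.7, 0, 0, 2, 1], [0.05, -0.1, 4.7, 0, 0, 2, 1], [0.05, -0.1, 4.7, 0, 0, 2, 1], [0.05, -0.1, 4.7, 0, 0, 2, 0.6], [0.05, -0.1, 4.7, 0, 0, 2, 0.5]]
  ],
  "squeeze": 12
}}

```text
time_s: 2.85
tool_pos: [0.5195, 0.3276, 0.0194]
ee_rot: [-0.251, 0.968, 0.0, 0.002]
force: [0.5, 0.0, -0.1]
finger_gap: 0.0737
grasp_force: 0.0
```

Request:
{"api": "carry_out", "payload": {
  "plan": [
    [[0, 0, 0, 0, 0, 0, 0.3], [0, 0, 0, 0, 0, 0, 0.3], [0, 0, 0, 0, 0, 0, 0.3], [0, 0, 0, 0, 0, 0, 0.3], [0, 0, 0, 0, 0, 0, 0.3], [0, 0, 0, 0, 0, 0, 0.3], [0, 0, 0, 0, 0, 0, 0.3], [0, 0, 0, 0, 0, 0, 0.3]]
  ]
}}

```text
time_s: 3.65
tool_pos: [0.5182, 0.327, 0.0175]
ee_rot: [-0.251, 0.968, 0.0, 0.0]
force: [-0.9, 0.0, 3.7]
finger_gap: 0.0492
grasp_force: 12.0
```

Run:
```python
from h import *
import station
print([n for n in dir(station) if not n.startswith('_')]); print(getattr(station,'grasp_offset',None))
a=sense();print(a['time_s'],a['tool_pos'],a['finger_gap'],a['grasp_force'],R.from_quat(a['ee_rot']).as_matrix().round(3).tolist())
```

```text
['PlanningError', 'close_job', 'grasp_offset', 'sense', 'snapshot']
0.0187
3.65 [0.51817278 0.32702594 0.0174748 ] 0.049151625838271554 12.000131495296955 [[-0.874, -0.485, 0.0], [-0.485, 0.874, 0.0], [-0.0, 0.0, -1.0]]
```

Request:
{"api": "carry_out", "payload": {
  "plan": [
    [[0, 0, -1, 0, 0, 0, 0.3], [0, 0, -2.5, 0, 0, 0, 0.3], [0.6, -1, -3.7, 0, 0, 4, 0.3], [1.4, -2, -4.7, 0, 0, 8, 0.3], [2.2, -3, -5.7, 0, 0, 12, 0.3], [2.8, -4, -6.7, 0, 0, 16, 0.3], [3.4, -5, -7.7, 0, 0, 17, 0.3], [4, -6, -8.3, 0, 0, 17, 0.3]]
  ]
}}

```text
time_s: 4.45
tool_pos: [0.5009, 0.11, 0.2686]
ee_rot: [-0.105, 0.995, -0.0, 0.002]
force: [-0.1, -0.2, 0.5]
finger_gap: 0.0491
grasp_force: 12.0
```

Request:
{"api": "carry_out", "payload": {
  "plan": [
    [[0, 0, 0, 0, 0, 0, 0.3], [0, 0, 0, 0, 0, 0, 0.3], [0, 0, 0, 0, 0, 0, 0.3], [0, 0, 0, 0, 0, 0, 0.3], [0, 0, 0, 0, 0, 0, 0.3], [0, 0, 0, 0, 0, 0, 0.3], [0, 0, 0, 0, 0, 0, 0.3], [0, 0, 0, 0, 0, 0, 0.3]]
  ]
}}

```text
time_s: 5.25
tool_pos: [0.5005, 0.1116, 0.2662]
ee_rot: [-0.105, 0.994, 0.0, -0.0]
force: [0.1, -0.9, -1.0]
finger_gap: 0.0495
grasp_force: 12.0
```

Run:
```python
from h import *
import pickle
s=snap('wrist','w3.png');pickle.dump(s,open('w3.pkl','wb'))
cv2.imwrite('pics/w3b.png',cv2.resize(cv2.imread('pics/w3.png')[60:400,40:420],None,fx=2.1,fy=1.76,interpolation=cv2.INTER_CUBIC))
a=sense();print(a['time_s'],a['tool_pos'],a['finger_gap'],a['grasp_force'],R.from_quat(a['ee_rot']).as_matrix().round(3).tolist())
```

```text
5.3 [0.50049807 0.1114614  0.26625928] 0.04928346374573317 11.999996155500412 [[-0.978, -0.209, -0.0], [-0.209, 0.978, -0.0], [0.0, -0.0, -1.0]]
```

View pics/w3b.png

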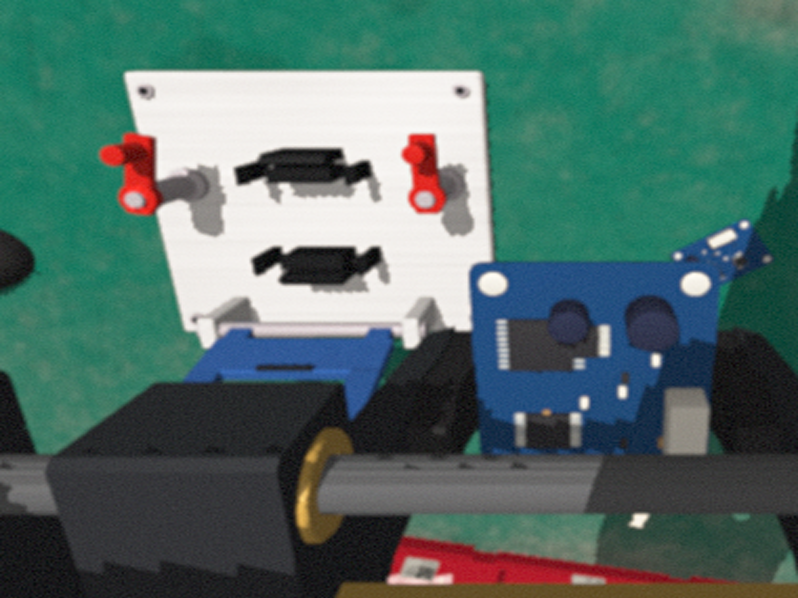

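The wrist crop shows the fixture square-on. The plate's front corners are (125,72) and (481,72), and the back-right corner is (185,330). The red latch pivots are (136,200) and (427,200), with stubs at (112,155) and (412,154). The nest stops are at (300,165) and (318,263). The board is firmly held with its header to the right (685,420), which is the fixture's left.

```bash
cat > fit.py <<'E'
from h import *
import pickle
from scipy.optimize import least_squares
s=pickle.load(open('w3.pkl','rb'))
px=lambda u,v:(40+u/2.1,60+v/1.76)
obs=[((-95,-100,12),(125,72)),((-95,100,12),(481,72)),((95,-100,12),(185,330)),((-20,75,61.5),(426,200)),((-20,-75,61.5),(136,200))]
L=np.array([o[0] for o in obs])/1000.;U=np.array([px(*o[1]) for o in obs])
def F(q,P):
    c,n=np.cos(q[2]),np.sin(q[2]);P=np.atleast_2d(P);return np.c_[q[0]+c*P[:,0]-n*P[:,1],q[1]+n*P[:,0]+c*P[:,1],P[:,2]]
r=least_squares(lambda q:(proj(s,F(q,L))-U).ravel(),[.557,-.042,.2]);q=r.x
print('fixture',q.round(4));print(r.fun.reshape(-1,2).round(1).tolist())
pickle.dump(q,open('q.pkl','wb'))
for n,u in(('L',(412,154)),('R',(112,155))):
    p=at_z(s,*px(*u),.0805);v=F(q,[-.02,.075 if n=='L' else -.075,.08])[0];d=p-v;d2=R.from_euler('z',-q[2]).apply(d);print('stub',n,d2.round(4),np.arctan2(-d2[1] if n=='L' else d2[1],-d2[0]))
# held board
T=R.from_quat(sense()['ee_rot']);tp=sense()['tool_pos']
# board top ~17mm above TCP
z=tp[2]+.0185
B=[(469,263),(720,262)]
for u in B: print('corner in tool',T.inv().apply(at_z(s,*px(*u),z)-tp).round(4))
# proj of nest end stops for check
for X in (-.0375,.0375):
    P=proj(s,F(q,[[X,0,.044]]))[0];print('stop face mid crop px',((P[0]-40)*2.1).round(),((P[1]-60)*1.76).round())
print('tool yaw',np.arctan2(-T.as_matrix()[0,1],T.as_matrix()[1,1]))
E
python3 fit.py
```

```text
fixture [ 0.554  -0.0429  0.2074]
[[-1.3, -0.2], [0.6, 0.1], [-0.7, 1.3], [0.2, -0.2], [1.0, -0.5]]
stub L [-0.031  -0.0003  0.0005] 0.0088033090047331
stub R [-0.0301  0.0055  0.0005] 0.17932011958303198
corner in tool [ 0.0351 -0.0244 -0.0185]
corner in tool [ 0.0354  0.0247 -0.0185]
stop face mid crop px 292.0 166.0
stop face mid crop px 309.0 276.0
tool yaw 0.2101577633016301
```

Request:
{"api": "carry_out", "payload": {
  "plan": [
    [[-0.15, -1.4, 1, 0, 0, 0.1, 0.3], [-0.3, -2.8, 2, 0, 0, 0.1, 0.3], [-0.5, -4.2, 3, 0, 0, 0.1, 0.3], [-0.67, -5.4, 4, 0, 0, 0.1, 0.3], [-0.67, -5.4, 5, 0, 0, 0.1, 0.3], [-0.67, -5.4, 6.2, 0, 0, 0.1, 0.3], [-0.67, -5.4, 6.2, 0, 0, 0.1, 0.3], [-0.67, -5.4, 6.2, 0, 0, 0.1, 0.3]]
  ]
}}

```text
time_s: 6.1
tool_pos: [0.5536, -0.0428, 0.0804]
ee_rot: [-0.104, 0.995, 0.0, -0.001]
force: [1.0, -0.3, 0.9]
finger_gap: 0.049
grasp_force: 12.0
```

Request:
{"api": "carry_out", "payload": {
  "plan": [
    [[0, 0, 0, 0, 0, 0, 0.3], [0, 0, 0, 0, 0, 0, 0.3], [0, 0, 0, 0, 0, 0, 0.3], [0, 0, 0, 0, 0, 0, 0.3], [0, 0, 0, 0, 0, 0, 0.3], [0, 0, 0, 0, 0, 0, 0.3], [0, 0, 0, 0, 0, 0, 0.3], [0, 0, 0, 0, 0, 0, 0.3]]
  ]
}}

```text
time_s: 6.9
tool_pos: [0.5539, -0.0429, 0.0802]
ee_rot: [-0.104, 0.995, 0.0, -0.0]
force: [-0.2, -0.6, 0.6]
finger_gap: 0.0491
grasp_force: 12.0
```

```bash
cat >> h.py <<'E'
import pickle,os
if os.path.exists('q.pkl'): q=pickle.load(open('q.pkl','rb'))
def F(P):
    c,n=np.cos(q[2]),np.sin(q[2]);P=np.array(P,float)/1000;return np.array([q[0]+c*P[0]-n*P[1],q[1]+n*P[0]+c*P[1],P[2]])
def toF(p):
    return (R.from_euler('z',-q[2]).apply(np.array(p)-[q[0],q[1],0])*1000).round(1)
def st():
    a=sense();M=R.from_quat(a['ee_rot']).as_matrix();print('t',round(a['time_s'],2),'tcp in fixture mm',toF(a['tool_pos']),'yaw err deg',np.degrees(np.arctan2(-M[0,1],M[1,1])-q[2]).round(2),'gap',a['finger_gap'].round(4),'F',a['force'].round(1),'grip',round(a['grasp_force'],1),'q',a['joint_positions'].round(2))
E
python3 - <<'E'
from h import *
st();print(rel(F([0,0,21.5])))
s=snap('wrist','w4.png');pickle.dump(s,open('w4.pkl','wb'))
cv2.imwrite('pics/w4b.png',cv2.resize(cv2.imread('pics/w4.png')[60:360,140:500],None,fx=2,fy=2,interpolation=cv2.INTER_CUBIC))
for X in (-37.5,37.5):print((2*(proj(s,F([X,0,44]))-[140,60])).round())
E
```

```text
Traceback (most recent call last):
  File "h.py", line 25, in st
    a=sense();M=R.from_quat(a['ee_rot']).as_matrix();print('t',round(a['time_s'],2),'tcp in fixture mm',toF(a['tool_pos']),'yaw err deg',np.degrees(np.arctan2(-M[0,1],M[1,1])-q[2]).round(2),'gap',a['finger_gap'].round(4),'F',a['force'].round(1),'grip',round(a['grasp_force'],1),'q',a['joint_positions'].round(2))
                                                                                                                                                                                                    ^^^^^^^^^^^^^^^^^^^^^
AttributeError: 'float' object has no attribute 'round'
```

Request:
{"api": "carry_out", "payload": {
  "plan": [
    [[0, 0, 0.6, 0, 0, 0, 0.3], [0, 0, 1.0, 0, 0, 0, 0.3], [0, 0, 1.2, 0, 0, 0, 0.3], [0, 0, 1.4, 0, 0, 0, 0.3], [0, 0, 1.6, 0, 0, 0, 0.3], [0, 0, 1.75, 0, 0, 0, 0.3], [0, 0, 1.85, 0, 0, 0, 0.3], [0, 0, 1.92, 0, 0, 0, 0.3]]
  ]
}}

```text
time_s: 7.7
tool_pos: [0.554, -0.0429, 0.0226]
ee_rot: [-0.104, 0.995, 0.0, 0.0]
force: [-0.2, -0.6, -0.4]
finger_gap: 0.049
grasp_force: 12.0
```

```bash
sed -i "s/a\['finger_gap'\].round(4)/round(float(a['finger_gap']),4)/" h.py
python3 - <<'E'
from h import *
st();print(rel(F([0,0,21.5])))
E
```

```text
t 7.7 tcp in fixture mm [ 0.   0.  22.6] yaw err deg 0.04 gap 0.049 F [-0.2 -0.6 -0.4] grip 12.0 q [-0.29  0.43  1.78  0.    0.93 -2.07]
[ 0.00018977 -0.00034152  0.03521333]
```

Request:
{"api": "carry_out", "payload": {
  "plan": [
    [[0, 0, 0.03, 0, 0, 0, 0.3], [0, 0, 0.05, 0, 0, 0, 0.3], [0, 0, 0.06, 0, 0, 0, 0.3], [0, 0, 0.06, 0, 0, 0, 0.3], [0, 0, 0.06, 0, 0, 0, 0.3], [0, 0, 0.06, 0, 0, 0, 0.3], [0, 0, 0.06, 0, 0, 0, 0.3], [0, 0, 0.06, 0, 0, 0, 0.3]]
  ]
}}

```text
time_s: 8.5
tool_pos: [0.5541, -0.0429, 0.0214]
ee_rot: [-0.104, 0.995, -0.0, 0.0]
force: [-3.2, 0.6, 6.1]
finger_gap: 0.049
grasp_force: 12.0
```

Run:
```python
from h import *
st()
s=snap('wrist','w5.png');pickle.dump(s,open('w5.pkl','wb'))
cv2.imwrite('pics/w5b.png',cv2.resize(cv2.imread('pics/w5.png')[100:360,160:480],None,fx=2.3,fy=2.3,interpolation=cv2.INTER_CUBIC))
```

```text
t 8.5 tcp in fixture mm [ 0.1  0.  21.4] yaw err deg 0.05 gap 0.049 F [-3.2  0.6  6.1] grip 12.0 q [-0.29  0.43  1.78 -0.    0.92 -2.07]
```

View pics/w5b.png

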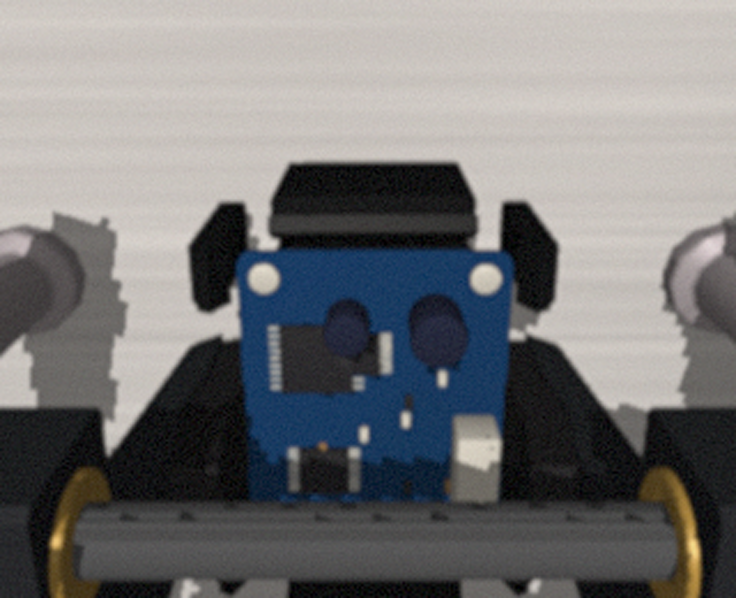

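The crop shows the board seated between the front stops (275-475,235) and the corner stops, header at right (475,450). Contact is 6 N, so I let go.

Request:
{"api": "carry_out", "payload": {
  "plan": [
    [[0, 0, 0, 0, 0, 0, 0.62], [0, 0, 0, 0, 0, 0, 0.75], [0, 0, 0, 0, 0, 0, 0.8], [0, 0, 0, 0, 0, 0, 0.8], [0, 0, 0, 0, 0, 0, 0.8], [0, 0, 0, 0, 0, 0, 0.8], [0, 0, 0, 0, 0, 0, 0.8], [0, 0, 0, 0, 0, 0, 0.8]]
  ]
}}

```text
time_s: 9.35
tool_pos: [0.5539, -0.0429, 0.0209]
ee_rot: [-0.104, 0.995, 0.0, 0.0]
force: [0.3, 0.1, 0.0]
finger_gap: 0.0707
grasp_force: 0.0
```

Request:
{"api": "carry_out", "payload": {
  "plan": [
    [[0, 0, -0.5, 0, 0, 0, 0.8], [0, 0, -1.2, 0, 0, 0, 0.8], [0, 0, -2.2, 0, 0, 0, 0.8], [0, 0, -3.5, 0, 0, 0, 0.8], [0, 0, -5, 0, 0, 0, 0.8], [0, 0, -6, 0, 0, 0, 0.8], [0, 0, -6, 0, 0, 0, 0.8], [0, 0, -6, 0, 0, 0, 0.8]]
  ]
}}

```text
time_s: 10.15
tool_pos: [0.5543, -0.043, 0.2023]
ee_rot: [-0.104, 0.995, -0.0, 0.001]
force: [-0.7, -0.5, -1.1]
finger_gap: 0.0703
grasp_force: 0.0
```

Run:
```python
from h import *
st()
s=snap('wrist','w6.png');pickle.dump(s,open('w6.pkl','wb'));s2=snap('side','s6.png')
# frame tab prediction
for a in (1.7,1.8,1.9):
    print(a,F([75-141*np.cos(a),0,48+141*np.sin(a)]),[np.round(proj(s2,F([75-141*np.cos(a)-4*np.sin(a)*k,0,48+141*np.sin(a)-4*np.cos(a)*k])),0) for k in(-1,1)])
A=cv2.imread('pics/w6.png')[130:330,180:460];B=cv2.imread('pics/s6.png')[120:250,260:400]
A=cv2.resize(A,(560,400));B=cv2.resize(B,None,fx=1.7,fy=400/130)
B=cv2.resize(cv2.imread('pics/s6.png')[120:240,270:360],(240,320),interpolation=cv2.INTER_CUBIC)
C=np.zeros((400,800,3),np.uint8);C[:,:560]=A;C[:320,560:]=B
cv2.imwrite('pics/c6.png',C)
```

```text
t 10.15 tcp in fixture mm [ 3.000e-01 -1.000e-01  2.023e+02] yaw err deg 0.05 gap 0.0703 F [-0.7 -0.5 -1.1] grip 0.0 q [-0.29  0.17  1.69  0.    1.27 -2.07]
1.7 [ 0.64514181 -0.02375846  0.18782474] [array([[288., 143.]]), array([[291., 143.]])]
1.8 [ 0.65871306 -0.02090288  0.18531252] [array([[282., 144.]]), array([[285., 144.]])]
1.9 [ 0.67197108 -0.0181132   0.18142831] [array([[277., 146.]]), array([[280., 145.]])]
```

View pics/c6.png

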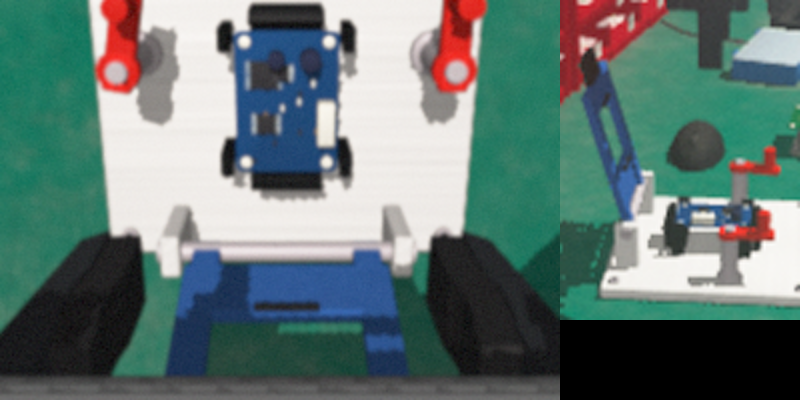

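The crop shows the board flat in the nest, header at (325,122) on the fixture's left. In the side crop the frame tab is at (590,68), giving an angle of about 1.82. Before reaching behind the frame I check how near the bins are.

Run:
```python
from h import *
s=snap('side')
for u,v in ((172,345),(275,243),(385,158)): print(at_z(s,u*.8,v*.8,0).round(3))
```

```text
[0.85  0.342 0.   ]
[ 0.874 -0.072  0.   ]
[ 0.838 -0.739  0.   ]
```

Request:
{"api": "carry_out", "payload": {
  "plan": [
    [[0, 0, -1.3, 0, 0, 0, 0], [0, 0, -1.3, 0, 0, 0, 0], [0, 0, -1.3, 0, 0, 0, 0], [0, 0, -1.3, 0, 0, 0, 0], [-1, 0, -1.3, 0, 0, 0, 0], [-2, 0, -1.3, 0, 0, 0, 0], [-2, 0, -1.3, 0, 0, 0, 0], [-2, 0, -1.3, 0, 0, 0, 0]]
  ]
}}

```text
time_s: 11.1
tool_pos: [0.6117, -0.0302, 0.2378]
ee_rot: [-0.104, 0.995, 0.001, -0.002]
force: [0.2, 0.7, 0.7]
finger_gap: 0.0087
grasp_force: 0.0
```

Request:
{"api": "carry_out", "payload": {
  "plan": [
    [[-1.2, 0, 0, 0, 0, 0, 0], [-2.3, 0, 0, 0, 0, 0, 0], [-3, 0, 0, 0, 0, 0, 0], [-3, 0, 0, 0, 0, 0, 0], [-3, 0, 0.8, 0, 0, 0, 0], [-3, 0, 1.5, 0, 0, 0, 0], [-3, 0, 2, 0, 0, 0, 0], [-3, 0, 2, 0, 0, 0, 0]]
  ]
}}

```text
time_s: 11.9
tool_pos: [0.6979, -0.012, 0.1768]
ee_rot: [-0.104, 0.995, 0.001, -0.003]
force: [-0.1, 0.2, -0.5]
finger_gap: 0.0006
grasp_force: 0.0
```

Run:
```python
from h import *
st()
# TCP path for the fold (fixture x,z mm) and the shift rows from TCP(150,180)
for a in np.arange(1.8,-.01,-.15):
    if a>1.5: P=(75-154*np.cos(a)+4*np.sin(a)+9, 180)
    else: P=(75-143*np.cos(a)+4*np.sin(a)+9, 48+143*np.sin(a)+4*np.cos(a))
    print(round(a,2),np.round(P,0),round((150-P[0])/30,2),round((180-P[1])/30,2))
```

```text
t 11.9 tcp in fixture mm [147.2   0.7 176.8] yaw err deg 0.02 gap 0.0006 F [-0.1  0.2 -0.5] grip 0.0 q [-0.19  0.5   1.31 -0.    1.33 -1.97]
1.8 [123. 180.] 0.9 0.0
1.65 [100. 180.] 1.66 0.0
1.5 [ 77. 180.] 2.43 0.0
1.35 [ 57. 188.] 3.11 -0.28
1.2 [ 36. 183.] 3.8 -0.09
1.05 [ 16. 174.] 4.46 0.2
0.9 [ -2. 163.] 5.06 0.58
0.75 [-18. 148.] 5.6 1.05
0.6 [-32. 132.] 6.06 1.6
0.45 [-43. 114.] 6.43 2.21
0.3 [-51.  94.] 6.71 2.86
0.15 [-57.  73.] 6.89 3.56
0.0 [-59.  52.] 6.97 4.27
```

Request:
{"api": "carry_out", "payload": {
  "plan": [
    [[0.7, 0, 0, 0, 0, 0, 0], [1.3, 0, 0, 0, 0, 0, 0], [1.9, 0, -0.05, 0, 0, 0, 0], [2.5, 0, -0.1, 0, 0, 0, 0], [3.1, 0, -0.15, 0, 0, 0, 0], [3.6, 0, -0.05, 0, 0, 0, 0], [4.05, 0, 0.05, 0, 0, 0, 0], [4.5, 0, 0.25, 0, 0, 0, 0]]
  ]
}}

```text
time_s: 12.7
tool_pos: [0.5688, -0.0402, 0.1743]
ee_rot: [-0.104, 0.995, -0.001, 0.002]
force: [1.1, 0.1, 0.3]
finger_gap: 0.0004
grasp_force: 0.5
```

Run:
```python
from h import *
st()
s2=snap('side','s7.png');s=snap('wrist','w7.png')
A=cv2.resize(cv2.imread('pics/s7.png')[110:270,250:450],(500,400),interpolation=cv2.INTER_CUBIC);B=cv2.resize(cv2.imread('pics/w7.png')[150:400,170:470],(300,250))
C=np.zeros((400,800,3),np.uint8);C[:,:500]=A;C[:250,500:]=B
cv2.imwrite('pics/c7.png',C)
```

```text
t 12.7 tcp in fixture mm [ 15.   -0.4 174.3] yaw err deg 0.04 gap 0.0004 F [1.1 0.1 0.3] grip 0.5 q [-0.28  0.23  1.68  0.    1.22 -2.06]
```

Request:
{"api": "carry_out", "payload": {
  "plan": [
    [[0.3, 0, 0.15, 0, 0, 0, 0], [0.57, 0, 0.32, 0, 0, 0, 0], [0.85, 0, 0.57, 0, 0, 0, 0], [1.1, 0, 0.82, 0, 0, 0, 0], [1.35, 0, 1.08, 0, 0, 0, 0], [1.57, 0, 1.35, 0, 0, 0, 0], [1.76, 0, 1.65, 0, 0, 0, 0], [1.93, 0, 1.95, 0, 0, 0, 0]]
  ]
}}

```text
time_s: 13.6
tool_pos: [0.5113, -0.0518, 0.113]
ee_rot: [-0.104, 0.995, 0.0, -0.0]
force: [0.5, -0.5, 0.8]
finger_gap: 0.0006
grasp_force: 0.3
```

Run:
```python
from h import *
st()
```

```text
t 13.6 tcp in fixture mm [-4.36e+01  1.00e-01  1.13e+02] yaw err deg 0.04 gap 0.0006 F [ 0.5 -0.5  0.8] grip 0.3 q [-0.33  0.2   1.86 -0.    1.08 -2.11]
```

Request:
{"api": "carry_out", "payload": {
  "plan": [
    [[0.15, 0, 0.33, 0, 0, 0, 0], [0.27, 0, 0.67, 0, 0, 0, 0], [0.38, 0, 1.02, 0, 0, 0, 0], [0.47, 0, 1.37, 0, 0, 0, 0], [0.5, 0, 1.7, 0, 0, 0, 0], [0.53, 0, 1.95, 0, 0, 0, 0], [0.53, 0, 2.08, 0, 0, 0, 0], [0.53, 0, 2.12, 0, 0, 0, 0]]
  ]
}}

```text
time_s: 14.4
tool_pos: [0.496, -0.055, 0.0516]
ee_rot: [-0.104, 0.995, 0.0, -0.001]
force: [-13.4, 1.8, 28.9]
finger_gap: 0.0004
grasp_force: 14.6
```

Run:
```python
from h import *
st()
```

```text
t 14.4 tcp in fixture mm [-59.2   0.1  51.6] yaw err deg 0.08 gap 0.0004 F [-13.4   1.8  28.9] grip 14.6 q [-0.35  0.28  1.92 -0.    0.94 -2.13]
```

The frame is down: the fingertip on the tab is at 51.6 mm. Next is the left latch, which I pinch by its stub.

Request:
{"api": "carry_out", "payload": {
  "plan": [
    [[0, 0, -1, 0, 0, 0, 0], [0, 0, -2, 0, 0, 0, 0.5], [-0.1, 0.8, -2.2, 0, 0, 0, 0.5], [-0.27, 1.7, -2.2, 0, 0, 0, 0.5], [-0.27, 2.5, -2.2, 0, 0, 0, 0.5], [-0.27, 2.5, -2.2, 0, 0, 0, 0.5], [-0.27, 2.5, -2.2, 0, 0, 0, 0.5], [-0.27, 2.5, -2.2, 0, 0, 0, 0.5]]
  ],
  "squeeze": 15
}}

```text
time_s: 15.2
tool_pos: [0.4892, 0.0193, 0.1163]
ee_rot: [-0.104, 0.995, -0.0, 0.0]
force: [-0.2, 0.2, -1.2]
finger_gap: 0.0439
grasp_force: 0.0
```

Run:
```python
from h import *
st();print(rel(F([-51,74.7,64])))
s2=snap('wrist','w8.png')
```

```text
t 15.2 tcp in fixture mm [-50.6  74.3 116.3] yaw err deg 0.03 gap 0.0439 F [-0.2  0.2 -1.2] grip 0.0 q [-0.2   0.14  1.92 -0.    1.08 -1.98]
[0.01384358 0.01502416 1.74320599]
```

Request:
{"api": "carry_out", "payload": {
  "plan": [
    [[0, 0, 0.6, 0, 0, 0, 0.5], [0, 0, 1.2, 0, 0, 0, 0.5], [0, 0, 1.7, 0, 0, 0, 0.5], [0, 0, 1.72, 0, 0, 0, 0.5], [0, 0, 1.72, 0, 0, 0, 0], [0, 0, 1.72, 0, 0, 0, 0], [0, 0, 1.72, 0, 0, 0, 0], [0, 0, 1.72, 0, 0, 0, 0]]
  ]
}}

```text
time_s: 16.05
tool_pos: [0.4894, 0.0198, 0.0654]
ee_rot: [-0.104, 0.995, -0.0, 0.001]
force: [-0.2, 1.0, 0.6]
finger_gap: 0.0145
grasp_force: 0.0
```

Run:
```python
from h import *
st()
```

```text
t 16.05 tcp in fixture mm [-50.3  74.7  65.4] yaw err deg 0.05 gap 0.0145 F [-0.2  1.   0.6] grip 0.0 q [-0.2   0.23  1.94 -0.    0.96 -1.98]
```

Request:
{"api": "carry_out", "payload": {
  "plan": [
    [[0, 0, 0, 0, 0, 0, 0], [0, 0, 0, 0, 0, 0, 0], [-0.04, -0.27, 0, 0, 0, -7.5, 0], [-0.14, -0.51, 0, 0, 0, -15, 0], [-0.31, -0.72, 0, 0, 0, -22.5, 0], [-0.53, -0.88, 0, 0, 0, -30, 0], [-0.78, -0.97, 0, 0, 0, -37.5, 0], [-1.03, -1, 0, 0, 0, -45, 0]]
  ]
}}

```text
time_s: 16.85
tool_pos: [0.5239, -0.0028, 0.0646]
ee_rot: [-0.479, 0.878, 0.001, -0.002]
force: [-6.2, 0.0, 7.4]
finger_gap: 0.0113
grasp_force: 15.0
```

Run:
```python
from h import *
st()
```

```text
t 16.85 tcp in fixture mm [-21.2  45.5  64.6] yaw err deg 45.38 gap 0.0113 F [-6.2  0.   7.4] grip 15.0 q [-0.23  0.3   1.85 -0.    0.99 -2.8 ]
```

Request:
{"api": "carry_out", "payload": {
  "plan": [
    [[0, 0, 0, 0, 0, 0, 0.4], [0, 0, 0, 0, 0, 0, 0.4], [0, 0, 0, 0, 0, 0, 0.4], [0, 0, 0, 0, 0, 0, 0.4], [0, 0, -0.5, 0, 0, 0, 0.4], [0, 0, -1.2, 0, 0, 0, 0.4], [0, 0, -1.7, 0, 0, 0, 0.4], [0, 0, -1.7, 0, 0, 0, 0.4]]
  ]
}}

```text
time_s: 17.65
tool_pos: [0.5268, -0.0033, 0.1179]
ee_rot: [-0.476, 0.879, -0.001, 0.002]
force: [0.1, -0.4, -1.1]
finger_gap: 0.0355
grasp_force: 0.0
```

Request:
{"api": "carry_out", "payload": {
  "plan": [
    [[0.5, -0.3, 0, 0, 0, 8, 0.5], [1, -0.6, 0, 0, 0, 16, 0.5], [1.6, -1, 0, 0, 0, 24, 0.5], [2.2, -1.3, 0, 0, 0, 32, 0.5], [2.8, -1.7, 0, 0, 0, 40, 0.5], [3.39, -2.03, 0, 0, 0, 45, 0.5], [3.39, -2.03, 0, 0, 0, 45, 0.5], [3.39, -2.03, 0, 0, 0, 45, 0.5]]
  ]
}}

```text
time_s: 18.45
tool_pos: [0.5202, -0.1212, 0.1148]
ee_rot: [-0.104, 0.995, 0.001, -0.001]
force: [0.3, 0.8, 0.4]
finger_gap: 0.044
grasp_force: 0.0
```

Run:
```python
from h import *
st();print(rel(F([-50,-69.5,64])))
```

```text
t 18.45 tcp in fixture mm [-49.2 -69.7 114.8] yaw err deg 0.07 gap 0.044 F [0.3 0.8 0.4] grip 0.0 q [-0.45  0.24  1.81  0.    1.09 -2.23]
[0.02546376 0.00320568 1.69407257]
```

Request:
{"api": "carry_out", "payload": {
  "plan": [
    [[0, 0, 0.6, 0, 0, 0, 0.5], [0, 0, 1.2, 0, 0, 0, 0.5], [0, 0, 1.65, 0, 0, 0, 0.5], [0, 0, 1.66, 0, 0, 0, 0.2], [0, 0, 1.66, 0, 0, 0, 0], [0, 0, 1.66, 0, 0, 0, 0], [0, 0, 1.66, 0, 0, 0, 0], [0, 0, 1.66, 0, 0, 0, 0]]
  ]
}}

```text
time_s: 19.25
tool_pos: [0.5213, -0.1216, 0.0667]
ee_rot: [-0.104, 0.995, -0.0, 0.001]
force: [-0.2, 1.2, 3.0]
finger_gap: 0.0113
grasp_force: 15.0
```

Run:
```python
from h import *
st()
```

```text
t 19.25 tcp in fixture mm [-48.2 -70.2  66.7] yaw err deg 0.05 gap 0.0113 F [-0.2  1.2  3. ] grip 15.0 q [-0.45  0.32  1.83  0.    0.99 -2.23]
```

Request:
{"api": "carry_out", "payload": {
  "plan": [
    [[0, 0, 0, 0, 0, 0, 0], [-0.07, 0.22, 0, 0, 0, 7.5, 0], [-0.18, 0.42, 0, 0, 0, 15, 0], [-0.33, 0.59, 0, 0, 0, 22.5, 0], [-0.53, 0.72, 0, 0, 0, 30, 0], [-0.77, 0.81, 0, 0, 0, 37.5, 0], [-1.02, 0.83, 0, 0, 0, 45, 0], [-1.03, 0.83, 0, 0, 0, 45, 0]]
  ]
}}

```text
time_s: 20.05
tool_pos: [0.5442, -0.0913, 0.0662]
ee_rot: [0.286, 0.958, -0.001, -0.002]
force: [-11.4, -2.3, 10.9]
finger_gap: 0.0114
grasp_force: 15.0
```

Run:
```python
from h import *
st()
```

```text
t 20.05 tcp in fixture mm [-19.6 -45.3  66.2] yaw err deg -45.12 gap 0.0114 F [-11.4  -2.3  10.9] grip 15.0 q [-0.38  0.35  1.78 -0.    1.01 -1.37]
```

At the stop. I release, rise, back off towards the robot and take a final look.

Request:
{"api": "carry_out", "payload": {
  "plan": [
    [[0, 0, 0, 0, 0, 0, 0.4], [0, 0, 0, 0, 0, 0, 0.4], [0, 0, 0, 0, 0, 0, 0.4], [0, 0, 0, 0, 0, 0, 0.4], [0, 0, -0.5, 0, 0, 0, 0.4], [0, 0, -1.5, 0, 0, 0, 0.4], [0, 0, -3, 0, 0, 0, 0.4], [0, 0, -4.5, 0, 0, 0, 0.4]]
  ]
}}

```text
time_s: 20.85
tool_pos: [0.5454, -0.0904, 0.203]
ee_rot: [0.285, 0.959, 0.0, -0.0]
force: [0.7, -0.2, -0.1]
finger_gap: 0.0356
grasp_force: 0.0
```

Request:
{"api": "carry_out", "payload": {
  "plan": [
    [[0, 0, -1, 0, 0, 0, 0.4], [0, 0, -1, 0, 0, 0, 0.4], [0, 0, -1, 0, 0, 0, 0.4], [0, 0, -1, 0, 0, 0, 0.4], [0, 0, -1, 0, 0, 0, 0.4], [0, 0, -1, 0, 0, 0, 0.4], [0, 0, -1, 0, 0, 0, 0.4], [0, 0, -1, 0, 0, 0, 0.4]]
  ]
}}

```text
time_s: 21.65
tool_pos: [0.5457, -0.0906, 0.2304]
ee_rot: [0.285, 0.959, 0.0, -0.0]
force: [0.6, -0.3, -0.5]
finger_gap: 0.0351
grasp_force: 0.0
```

Run:
```python
from h import *
st()
snap('wrist','w9.png');snap('side','s9.png')
A=cv2.resize(cv2.imread('pics/w9.png')[80:330,120:520],(640,400),interpolation=cv2.INTER_CUBIC);B=cv2.resize(cv2.imread('pics/s9.png')[170:250,270:390],(300,200),interpolation=cv2.INTER_CUBIC)
C=np.zeros((600,640,3),np.uint8);C[:400]=A;C[400:,:300]=B
cv2.imwrite('pics/c9.png',C)
```

```text
t 21.65 tcp in fixture mm [-17.9 -45.  230.4] yaw err deg -44.95 gap 0.0351 F [ 0.6 -0.3 -0.5] grip 0.0 q [-0.38  0.14  1.67 -0.    1.33 -1.37]
```

View pics/c9.png

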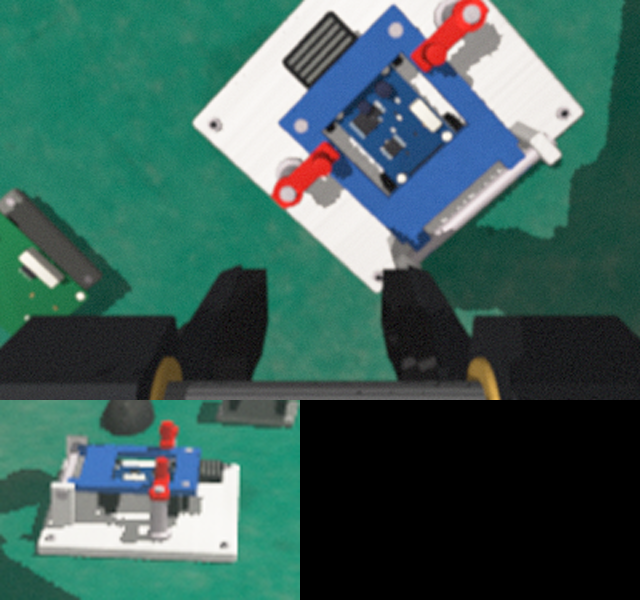

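The frame is down over the board. Both latch wings, (450,35) and (307,177), lie across it pointing inwards, the board is square with its header at (425,112) on the fixture's left, and the robot is clear.

```bash
python3 -c "
from station import *
print(close_job())"
```

```text
the job is handed in; nothing more can be done
None
```

The blue board lies flat in the nest with its header on the left, the frame is fully down, both latches are turned across it, and the job is handed in at about 22 s; no verdict was returned.

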